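# Unbar the long welding-shop chest

## Task

Two sheet-metal chests on the welding bench are barred shut, each by a steel bar lying in two open-topped U brackets. Take the bar off the longer chest: lift it straight up and level, so that both ends leave their brackets together, then set it down (do not drop it) flat in the shallow open tray and let go. Keep it roughly level all the way and leave the shorter chest's bar where it is.

Things in the scene. Friction and masses are not known exactly. Their poses are not given: they have to be found in the camera images.
- long_bar: Long locking bar: plain steel tube 220 mm long, 25 wide, 40 high, about 0.4 kg, loose. Origin: centre of its underside; y along its length, x across, z up. It starts in the two brackets of the long chest, underside 83 mm and top 123 mm above the bench. Grip it across its width near the middle: its sides are free for 80 mm either side of the middle, down to the lid 3 mm under the bar.
- long_chest: Longer chest: closed sheet-metal box fixed to the bench, 160 mm long (its y), 104 wide (x), flat lid 80 mm above the bench. Origin: centre of its underside. On its end walls two dark steel U brackets, centred 93 mm either side of the middle in y, 20 mm long in y, 33 mm wide inside (bar has 4 mm free each side), arms 4 mm thick; bracket floor 83 mm, arm tops 113 mm above the bench.
- short_bar: The other chest's bar, to be left alone: the same steel tube but only 140 mm long, 25 wide, 40 high, lying in the two brackets of a chest only 80 mm long (otherwise alike). Origin: centre of its underside, y along its length.
- tray: Shallow open empty sheet-metal tray fixed to the bench, outside 280 mm long (its y), 138 wide (x), 18 high, walls and floor 4 mm thick. Origin: centre of its underside, z up. The bar goes in lengthwise along the tray's y.
There are look-alikes about, which are no part of the job. What is shaped like the long_bar but pink is not meant.

How it is judged (in metres and radians):
On the way, in this order (a step that is already met when the one before it is completed fails the run):
1. the long bar is lifted level (within 10 degrees) above both brackets, still over its chest (within 30 mm of where it lay, seen from above) (z of long_bar in the frame of long_chest above 0.118 m and angle between long_bar's own z axis and vertical below 0.175 rad and x of long_bar in the frame of long_chest between -0.03 and 0.03 m and y of long_bar in the frame of long_chest between -0.03 and 0.03 m), for 0.05 s.
2. the long bar is lowered into the tray, to within 20 mm of its floor, while still held (x of long_bar in the frame of tray between -0.055 and 0.055 m and y of long_bar in the frame of tray between -0.03 and 0.03 m and z of long_bar in the frame of tray below 0.025 m and angle between long_bar's own z axis and vertical below 0.175 rad and contact force between the fingers and long_bar above 0.5 N), for 0.05 s.
At the end, for the whole second after the job is handed in: the long bar lies flat on the tray floor within the walls (underside less than about 5 mm above the floor, tilted less than 6 degrees, centre within 55 mm across and 30 mm along of the tray's centre), at rest and released; the short bar is within 15 mm of where it was (x of long_bar in the frame of tray between -0.055 and 0.055 m and y of long_bar in the frame of tray between -0.03 and 0.03 m and z of long_bar in the frame of tray below 0.01 m and angle between long_bar's own z axis and vertical below 0.1 rad and linear speed of long_bar below 0.02 m/s and contact force between the fingers and long_bar below 0.1 N and distance of short_bar from where it was at the start of the episode below 0.015 m); the robot touches nothing.
It fails at once if the long bar is tipped more than 20 degrees from level (angle between long_bar's own z axis and vertical above 0.35 rad).
It fails at once if the short bar is moved by more than 15 mm (distance of short_bar from where it was at the start of the episode above 0.015 m).
It also fails if it takes over 38 s, if anything falls off the work surface, if the arm or the gripper's body presses on something with over 40 N, if the wrist force passes 120 N, or if a joint passes its speed limit or range.

## Robot

A 6-joint arm with a two-finger parallel gripper is mounted at the origin on the work surface. World frame = base frame: x ahead of the robot, y to its left, z up, the work surface at z = 0. Lengths are in m, angles in degrees, forces in N, time in s.
With the tool pointing down it reaches from about 0.375 to 0.9 m from the base axis. Payload 3.1 kg.
Tool frame: the origin (TCP) lies at the very end of the fingers, on their centre line; the grasp point (between the pads) lies 19 mm behind it; z points along the fingers, y is the line along which they close (so a half turn about z gives the same grasp; the last joint's range is limited). The gripper opens to 87 mm and grips with 3 to 60 N. Pads are 19 mm wide; open, the fingers measure 117 mm over their backs; the gripper's body (75 mm by 190 mm) begins 51 mm behind the grasp point.
Start: joints at [64.143, 30.224, 82.088, -0, 67.689, -10.227], TCP at [0.168, 0.602, 0.223] pointing down, gripper open.
Joint ranges: [-176.69, 176.69], [-43.24, 126.21], [12.49, 139.97], [-82, 262], [0, 151.66], [-163.58, 163.58]. Speed limits (degrees/s): [159.86, 159.86, 180, 180, 180, 180].

## Interface

Orientations are given as a 3x3 rotation matrix whose columns are the frame's x, y, z axes.
In Python, from rig import * gives the robot as it stands.
- The arm moves only by the tool jog_arm, never from a script. Its arguments are lists of equal length, an entry for each row: "delta_pos": the shift along the world's x, y, z in cm, a list of three; "turn": the turn about the world's z in degrees; "grip": the closure, from 0 (fully open) to 1 (shut). In form: {"delta_pos": [[x, y, z], ...], "turn": [turn, ...], "grip": [grip, ...]}. A call has 1 to 12 rows; each row is the pose to reach, as a shift and turn from the pose commanded when the call began; what a row does not reach only later rows make up. A row lasts 1/8 s, in which the tool goes at most 62.5 mm and 10.7 degrees, less where a joint would pass 70% of its speed; a pose out of reach is approached as far as the arm can. A call with a gripper value outside its range is refused whole. The fingers move at their own pace and stop on an object; the grip force is fixed at half the most. Time passes only in rows, so rows that repeat a pose let the fingers close. It gives the time, the measured TCP pose, the force, the opening and the grip force at its end, in the units of the state.
- read_state(): the state, without advancing time (a new reading comes with each control period).
- capture(name): name is "side" or "top" or "wrist"; returns a dict with "color" (384x512x3 uint8, blue, green, red), "fovy" (degrees; the focal length in pixels is half the picture's height over the tangent of half this angle, whatever the lens; pixels are square), "cx", "cy" (the principal point, pixels), "k1" (the pictures are not rectified: a ray, as slopes to the right and down, at radius r is drawn at 1 + k1 r^2 times it, then the intrinsics apply), "camera_from_world" (4x4, takes a point from world to camera coordinates). Camera axes: x right, y up, looking along -z (the intrinsics and any distortion apply to the point x, -y, -z); pixel columns grow to the right and rows downward; lengths in m; the calibration is good to about 2 mm. A picture is of the moment at which its call begins. There is no depth.
- hand_in(): hands the job in; it is judged then, once.
The state is a dict: "time_s": time; "joint_positions": joint angles; "qvel": joint speeds; "tau": joint torques, N m; "position": TCP position; "tcp_rot": TCP orientation; "force": force on the tool from outside, world axes, zero at the start; "moment": the same for the moment, N m; "opening": opening from 0.0 (shut) to 1.0 (fully open); "grasp_force": force on a finger pad.
Only numpy, scipy, OpenCV 4.12 (cv2) and the standard library are available. Lean on these libraries where they do the work, as an engineer would, in place of code of your own. Each camera call takes 0.05 s, during which the arm holds its last target. There are 200 camera calls.

## Working session

There is one attempt and no reset: what is moved stays moved. The work goes in short steps, Python scripts to look and compute and a tool call to move; the robot and the scene stay as the last step left them, time stands still between calls to the robot, and variables do not carry over. Pictures are saved under pics/ and viewed, at most 10 in all, crops included, and the job is handed in when it is done.

Besides the shell and the picture viewer there is one more tool, called after "Request:" in YAML: its name, and indented under it one key for each argument. jog_arm: Moves the arm, as the interface text tells. Its arguments: {"type":"object","properties":{"delta_pos":{"type":"array"},"turn":{"type":"array"},"grip":{"type":"array"}},"required":["delta_pos","turn","grip"]}

```bash
mkdir -p pics; cat > h.py <<'E'
from rig import *
import numpy as np, cv2
def K(c):
    f=192/np.tan(np.radians(c["fovy"])/2); return f
def px2w(c,px,z):
    f=K(c); d=(np.array(px,float)-[c["cx"],c["cy"]])/f
    u=d.copy()
    for _ in range(30): u=d/(1+c["k1"]*(u@u))
    T=np.array(c["camera_from_world"]); R=T[:3,:3]; o=-R.T@T[:3,3]
    r=R.T@np.array([u[0],-u[1],-1]); return o+r*(z-o[2])/r[2]
def w2px(c,p):
    T=np.array(c["camera_from_world"]); q=T[:3,:3]@p+T[:3,3]
    u=np.array([q[0],-q[1]])/-q[2]; return u*(1+c["k1"]*(u@u))*K(c)+[c["cx"],c["cy"]]
E
python3 - <<'E'
from h import *
a=capture("top");b=capture("side")
cv2.imwrite("pics/top.png",cv2.resize(a["color"],(800,600),interpolation=cv2.INTER_CUBIC));cv2.imwrite("pics/side.png",b["color"])
import pickle;pickle.dump((a,b),open("ab.pkl","wb"))
E
```

```text
(no output)
```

View pics/top.png

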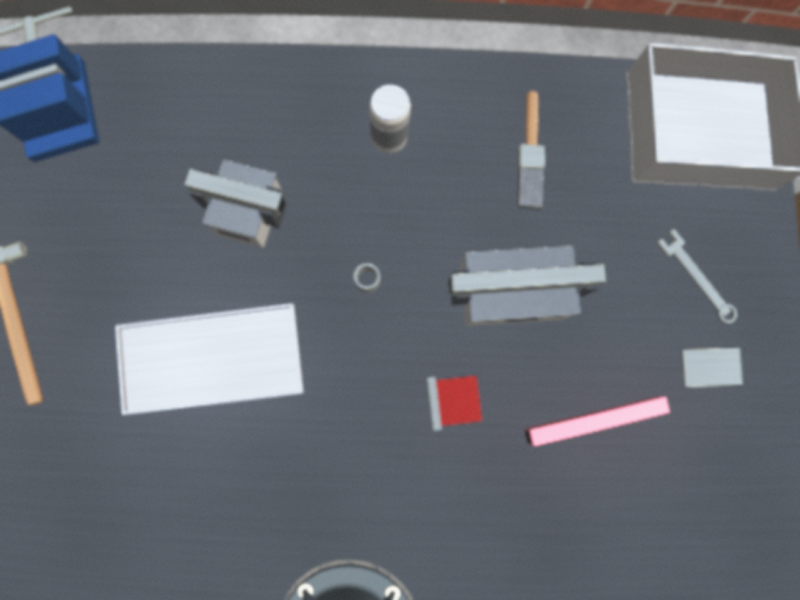

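View pics/side.png

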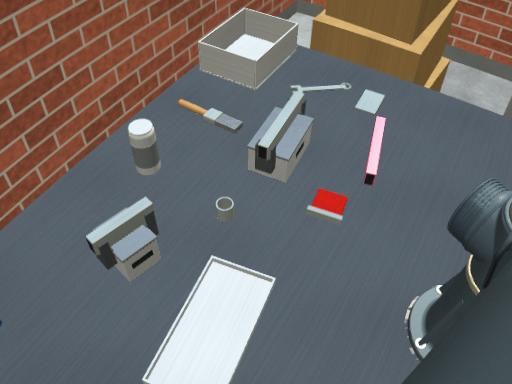

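The top view (800x600 pixels) shows two barred chests:
- Chest at about (528,283), with a bar from (453,283) to (605,274). This is the longer bar, about 153 px.
- Chest at about (240,202), with a bar of about 97 px. This is the shorter one.

There is also a pink bar at (600,422), which is a decoy. The white tray at (209,359) is shallow, and the deep grey box at (715,118) is not the tray. My choice is the grey bar at (528,279), which I'll confirm in an enlarged crop.

```bash
python3 - <<'E'
from h import *
import pickle
a,b=pickle.load(open("ab.pkl","rb"))
s=1.5625
g=lambda p,z:px2w(a,np.array(p)/s,z)[:2].round(4)
for n,p,z in [("bar L",(453,283),.123),("bar R",(605,274.5),.123),("sbar L",(188,179),.123),("sbar R",(281,202),.123),("pinkL",(533,437),.04),("pinkR",(669,405),.04)]: print(n,g(p,z))
t=[g(p,.018) for p in [(116,325),(293,305),(303,393),(123,413)]];print(t,np.mean(t,0))
for i in range(4):print(np.linalg.norm(t[i]-t[i-1]))
c=a["color"]
x=cv2.resize(c[150:215,280:400],None,fx=6.6,fy=6.6,interpolation=cv2.INTER_CUBIC);cv2.imwrite("pics/crop.png",x)
E
```

```text
bar L [ 0.5174 -0.1374]
bar R [ 0.5363 -0.3551]
sbar L [0.6586 0.2445]
sbar R [0.6273 0.1081]
pinkL [ 0.3026 -0.2701]
pinkR [ 0.3527 -0.4832]
[array([0.4555, 0.3749]), array([0.4947, 0.0982]), array([0.3601, 0.0771]), array([0.3202, 0.3537])] [0.407625 0.225975]
0.13695083059258897
0.27946293135226363
0.13624378884925362
0.2794630029180965
```

View pics/crop.png

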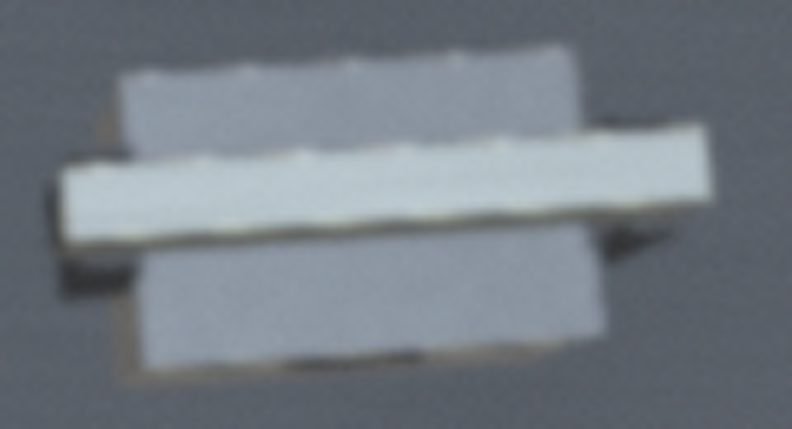

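The crop confirms it: a plain grey bar about 220 mm long, from (62,207) to (710,163) in the crop, lying across the long chest in its brackets. It isn't pink. Now I'll get the tool yaw so I can plan the approach.

```bash
python3 -c "
from h import *
s=read_state();R=np.array(s['tcp_rot']);print(s['time_s'],s['position'],R.round(3),np.degrees(np.arctan2(R[1,1],R[0,1])),s['opening'])"
```

```text
0.1 [0.16808084 0.60129923 0.22167896] [[-0.963  0.269 -0.001]
 [ 0.269  0.963 -0.002]
 [ 0.    -0.002 -1.   ]] 74.37013163285138 0.9988053378494273
```

Request:
jog_arm:
  delta_pos:
    - [28, -40, 3]
    - [28, -40, 3]
    - [28, -40, 3]
    - [28, -40, 3]
    - [28, -40, 3]
    - [28, -40, 3]
    - [28, -40, 3]
    - [28, -40, 3]
    - [28, -40, 3]
    - [35.9, -84.7, 3]
    - [35.9, -84.7, 3]
    - [35.9, -84.7, 3]
  turn: [-69, -69, -69, -69, -69, -69, -69, -69, -69, -69, -69, -69]
  grip: [0, 0, 0, 0, 0, 0, 0, 0, 0, 0, 0, 0]

```text
time_s: 1.6
position: [0.4804, 0.0171, 0.2523]
tcp_rot: [[-0.096, 0.995, -0.001], [0.995, 0.096, 0.001], [0.001, -0.001, -1.0]]
force: [-0.2, 0.5, -0.8]
opening: 1.001
grasp_force: 0.0
```

Request:
jog_arm:
  delta_pos:
    - [4.5, -25, 0]
    - [4.5, -25, 0]
    - [4.5, -25, 0]
    - [4.5, -25, 0]
    - [4.5, -25, 0]
    - [4.5, -25, 0]
    - [4.5, -25, 0]
  turn: [0, 0, 0, 0, 0, 0, 0]
  grip: [0, 0, 0, 0, 0, 0, 0]

```text
time_s: 2.48
position: [0.5255, -0.2304, 0.2523]
tcp_rot: [[-0.096, 0.995, -0.001], [0.995, 0.096, 0.001], [0.002, -0.001, -1.0]]
force: [0.4, -0.1, 0.3]
opening: 0.998
grasp_force: 0.0
```

```bash
python3 - <<'E'
from h import *
import pickle
s=read_state();print(s['position'])
c=capture("wrist");pickle.dump(c,open("w.pkl","wb"))
cv2.imwrite("pics/w1.png",cv2.resize(c["color"],(800,600)))
E
```

```text
[ 0.52554771 -0.2303588   0.25226244]
```

View pics/w1.png

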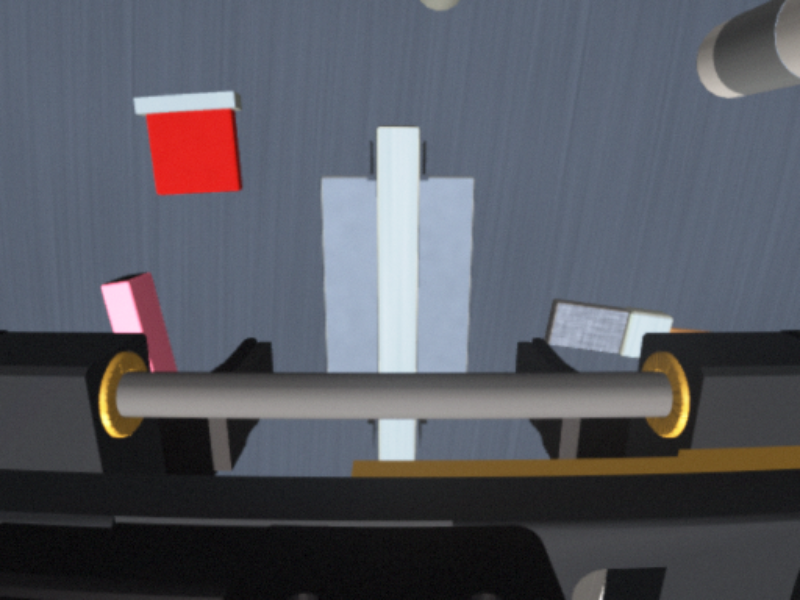

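The wrist view shows the grey bar almost aligned with the fingers. Its far end spans (377–420,127), it leaves view at (378–415,460), and both brackets are visible.

```bash
python3 - <<'E'
from h import *
import pickle
c=pickle.load(open("w.pkl","rb"));s=1.5625
P=[px2w(c,np.array(p)/s,.123)[:2] for p in [(377,127),(420,127),(378,460),(415,460)]]
print(np.round(P,4)); e=(P[0]+P[1])/2; f=(P[2]+P[3])/2; d=f-e; L=np.hypot(*d);print(L,e+d/L*.11,np.degrees(np.arctan2(d[0],-d[1])))
E
```

```text
[[ 0.5067 -0.1379]
 [ 0.5312 -0.1356]
 [ 0.5261 -0.3511]
 [ 0.5511 -0.3487]]
0.21408572720350605 [ 0.52905609 -0.24629011] 5.283257747550789
```

Request:
jog_arm:
  delta_pos:
    - [0.3, -1.6, 0]
    - [0.3, -1.6, -4]
    - [0.3, -1.6, -8]
    - [0.3, -1.6, -12]
    - [0.3, -1.6, -14.5]
    - [0.3, -1.6, -16]
    - [0.3, -1.6, -16.4]
    - [0.3, -1.6, -16.4]
    - [0.3, -1.6, -16.4]
  turn: [0, 0, 0, 0, 0, 0, 0, 0, 0]
  grip: [0, 0, 0, 0, 0, 0, 0, 0, 0]

```text
time_s: 3.65
position: [0.5297, -0.2493, 0.0897]
tcp_rot: [[-0.094, 0.996, 0.002], [0.996, 0.094, -0.001], [-0.002, 0.002, -1.0]]
force: [0.0, -0.1, 0.1]
opening: 1.0
grasp_force: 0.0
```

Request:
jog_arm:
  delta_pos:
    - [0, 0, 0]
    - [0, 0, 0]
    - [0, 0, 0]
    - [0, 0, 0]
    - [0, 0, 0]
    - [0, 0, 0]
    - [0, 0, 0]
    - [0, 0, 0]
    - [0, 0, 0]
    - [0, 0, 0]
  turn: [0, 0, 0, 0, 0, 0, 0, 0, 0, 0]
  grip: [1, 1, 1, 1, 1, 1, 1, 1, 1, 1]

```text
time_s: 4.9
position: [0.529, -0.2488, 0.0885]
tcp_rot: [[-0.094, 0.996, 0.0], [0.996, 0.094, 0.0], [0.0, 0.0, -1.0]]
force: [0.9, 0.2, -0.8]
opening: 0.285
grasp_force: 30.0
```

Gripped at 25 mm with 30 N. Next is a slow, straight lift.

Request:
jog_arm:
  delta_pos:
    - [0, 0, 0.5]
    - [0, 0, 1]
    - [0, 0, 1.7]
    - [0, 0, 2.5]
    - [0, 0, 3.5]
    - [0, 0, 4.5]
    - [0, 0, 5.5]
    - [0, 0, 6.5]
    - [0, 0, 7.5]
    - [0, 0, 8]
    - [0, 0, 8]
    - [0, 0, 8]
  turn: [0, 0, 0, 0, 0, 0, 0, 0, 0, 0, 0, 0]
  grip: [1, 1, 1, 1, 1, 1, 1, 1, 1, 1, 1, 1]

```text
time_s: 6.4
position: [0.5287, -0.2486, 0.1682]
tcp_rot: [[-0.094, 0.996, -0.001], [0.996, 0.094, 0.001], [0.001, -0.001, -1.0]]
force: [-0.9, 0.3, -2.7]
opening: 0.285
grasp_force: 30.0
```

```bash
python3 - <<'E'
from h import *
s=read_state();print(s['position'],s['force'],s['moment'])
c=capture("side");cv2.imwrite("pics/s2.png",cv2.resize(c["color"][70:220,200:400],(800,600)))
E
```

```text
[ 0.52869545 -0.2485581   0.16819019] [-0.90007981  0.30319099 -2.69446956] [-0.0851921   0.06637168 -0.02494061]
```

View pics/s2.png

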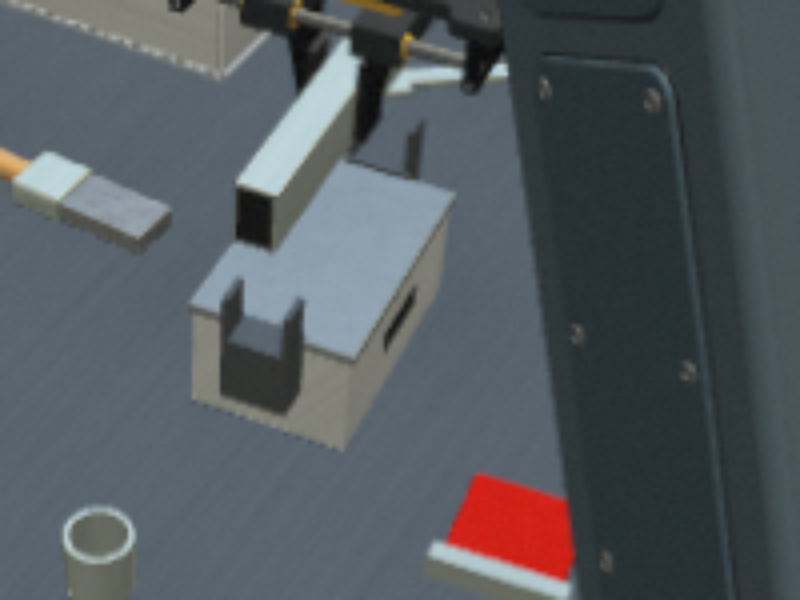

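The picture shows the bar held level, with its near end at (255,215) clear above the empty brackets at (260,340) and (400,150). Next I'll carry it to the tray.

Request:
jog_arm:
  delta_pos:
    - [-0.5, 2, 0]
    - [-1.4, 5.5, 0]
    - [-2.6, 10, 0]
    - [-3.9, 15, 0]
    - [-5.2, 20, 0]
    - [-6.4, 25, 0]
    - [-7.7, 30, 0]
    - [-9, 35, 0]
    - [-10.3, 40, 0]
    - [-11.3, 44, 0]
    - [-12, 46.5, 0]
    - [-12.2, 47.3, 0]
  turn: [0, 0, 0, 0.5, 1, 1.5, 2, 2.6, 2.6, 2.6, 2.6, 2.6]
  grip: [1, 1, 1, 1, 1, 1, 1, 1, 1, 1, 1, 1]

```text
time_s: 7.95
position: [0.4049, 0.2258, 0.1685]
tcp_rot: [[-0.142, 0.99, -0.001], [0.99, 0.142, -0.0], [0.0, -0.001, -1.0]]
force: [0.3, -0.3, -3.4]
opening: 0.284
grasp_force: 30.0
```

Request:
jog_arm:
  delta_pos:
    - [0, 0, 0]
    - [0, 0, -1]
    - [0, 0, -3]
    - [0, 0, -5]
    - [0, 0, -7]
    - [0, 0, -9]
    - [0, 0, -10]
    - [0, 0, -10]
    - [0, 0, -10]
  turn: [0, 0, 0, 0, 0, 0, 0, 0, 0]
  grip: [1, 1, 1, 1, 1, 1, 1, 1, 1]

```text
time_s: 9.07
position: [0.4075, 0.2241, 0.0689]
tcp_rot: [[-0.138, 0.99, 0.001], [0.99, 0.138, 0.0], [0.0, 0.001, -1.0]]
force: [-0.4, 0.1, -3.0]
opening: 0.281
grasp_force: 30.0
```

```bash
python3 - <<'E'
from h import *
s=read_state();print(s['position'],s['opening'],s['force'])
a=capture("side");b=capture("wrist")
cv2.imwrite("pics/s3.png",np.hstack([cv2.resize(a["color"],(400,300)),cv2.resize(b["color"],(400,300))]))
E
```

```text
[0.40752679 0.22411846 0.06892797] 0.28068331277406894 [-0.40211185  0.10052629 -2.9620903 ]
```

View pics/s3.png

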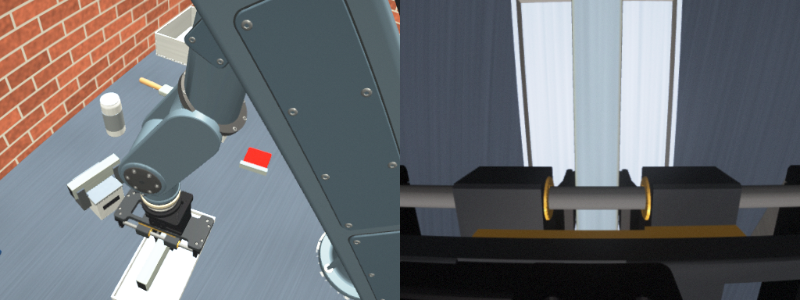

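The bar is level over the tray, centred and parallel to its walls (wrist half: bar at columns 573–620, walls at 520 and 675). Now I'll lower it gently.

Request:
jog_arm:
  delta_pos:
    - [0, 0, -1]
    - [0, 0, -2]
    - [0, 0, -3]
    - [0, 0, -4]
    - [0, 0, -4.6]
    - [0, 0, -5]
    - [0, 0, -5.3]
    - [0, 0, -5.6]
    - [0, 0, -5.7]
    - [0, 0, -5.8]
    - [0, 0, -5.8]
  turn: [0, 0, 0, 0, 0, 0, 0, 0, 0, 0, 0]
  grip: [1, 1, 1, 1, 1, 1, 1, 1, 1, 1, 1]

```text
time_s: 10.55
position: [0.407, 0.2243, 0.0106]
tcp_rot: [[-0.139, 0.99, 0.0], [0.99, 0.139, 0.0], [0.0, 0.0, -1.0]]
force: [0.3, -0.3, -2.4]
opening: 0.287
grasp_force: 30.0
```

Request:
jog_arm:
  delta_pos:
    - [0, 0, -0.1]
    - [0, 0, -0.1]
  turn: [0, 0]
  grip: [1, 1]

```text
time_s: 10.8
position: [0.407, 0.2242, 0.0096]
tcp_rot: [[-0.139, 0.99, 0.0], [0.99, 0.139, 0.0], [0.0, 0.0, -1.0]]
force: [-0.8, -0.5, -3.0]
opening: 0.284
grasp_force: 30.0
```

Request:
jog_arm:
  delta_pos:
    - [0, 0, -0.05]
    - [0, 0, -0.1]
    - [0, 0, -0.1]
  turn: [0, 0, 0]
  grip: [1, 1, 1]

```text
time_s: 11.18
position: [0.407, 0.2242, 0.0095]
tcp_rot: [[-0.139, 0.99, 0.001], [0.99, 0.139, 0.0], [0.0, 0.001, -1.0]]
force: [-1.5, -0.2, 6.7]
opening: 0.29
grasp_force: 30.0
```

The force is now +6.7 N, so the bar is on the floor. I'll open partway and retreat straight up.

Request:
jog_arm:
  delta_pos:
    - [0, 0, 0]
    - [0, 0, 0]
    - [0, 0, 0]
    - [0, 0, 0]
    - [0, 0, 0]
    - [0, 0, 0]
  turn: [0, 0, 0, 0, 0, 0]
  grip: [0.4, 0.4, 0.4, 0.4, 0.4, 0.4]

```text
time_s: 11.92
position: [0.407, 0.2242, 0.0085]
tcp_rot: [[-0.139, 0.99, -0.0], [0.99, 0.139, -0.0], [-0.0, -0.0, -1.0]]
force: [-0.2, -0.1, -0.5]
opening: 0.598
grasp_force: 0.0
```

Request:
jog_arm:
  delta_pos:
    - [0, 0, 0.5]
    - [0, 0, 1.5]
    - [0, 0, 3]
    - [0, 0, 5]
    - [0, 0, 8]
    - [0, 0, 12]
    - [0, 0, 16]
    - [0, 0, 19]
    - [0, 0, 20]
    - [0, 0, 20]
    - [0, 0, 20]
  turn: [0, 0, 0, 0, 0, 0, 0, 0, 0, 0, 0]
  grip: [0.4, 0.4, 0.4, 0.4, 0.4, 0.4, 0.4, 0.4, 0.4, 0.4, 0.4]

```text
time_s: 13.3
position: [0.406, 0.2239, 0.2075]
tcp_rot: [[-0.139, 0.99, -0.003], [0.99, 0.139, -0.001], [-0.0, -0.003, -1.0]]
force: [-1.2, -0.2, -0.0]
opening: 0.595
grasp_force: 0.0
```

```bash
python3 - <<'E'
from h import *
s=read_state();print(s['position'],s['opening'],s['force'],s['grasp_force'])
a=capture("side");b=capture("wrist")
cv2.imwrite("pics/s4.png",np.hstack([cv2.resize(a["color"],(400,300)),cv2.resize(b["color"],(400,300))]))
E
```

```text
[0.40603612 0.22394304 0.20751502] 0.59477825237772 [-1.23836502 -0.17750568 -0.01258843] 0.0
```

View pics/s4.png

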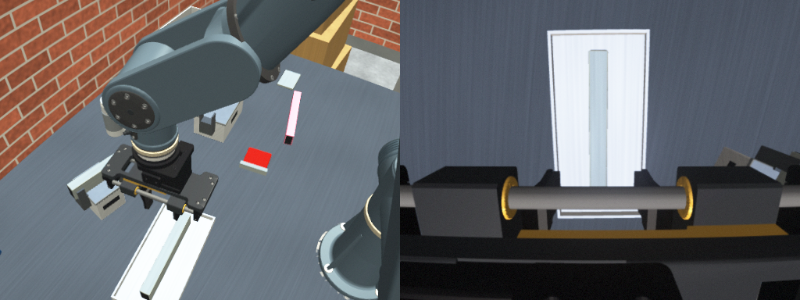

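The bar lies flat and centred in the tray (wrist half: bar at columns 589–607, tray walls at 550 and 648). The gripper is clear, and the short bar is still in its brackets.

```bash
python3 -c "
from rig import *
print(hand_in())"
```

```text
the job is handed in; nothing more can be done
None
```

I lifted the long bar level off its chest, set it down flat and centred in the tray and let go, left the short bar in its brackets, and handed the job in at about 13.4 s; the hand-in gave no verdict.

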